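Press a bottle stopper home with a locking clamp and release it

TASK

Close the bench stopper press: squeeze its black upper handle down towards the lower one, gently, until it snaps over centre and stays locked by itself, so that the stopper sits fully home on the bottle. Let go of the handle, then pull the release lever at the handle's end outward so that the clamp springs open, and leave the lever free to return and the stopper home. Never force the handle hard against its stop, press the stopper only with the clamp, and leave the other things on the counter where they are.

Things in the scene. Friction and masses are not known exactly. Their poses are not given: they have to be found in the camera images.
- press: Steel press bolted to the counter: base plate 180 x 90 x 12 mm, column, squat glass bottle. Origin on the counter below the pivots; z up, local +x to the bottle (its axis at x = 55 mm), local -x along the handles. Fixed lower handle: bar 18 mm wide from the column to x = -208 mm, top 106 mm up. The upper handle pivots about local y at x = -10 mm, 150 mm up.
- grip: Black upper handle: flat bar 115 x 26 x 12 mm in the local x-z plane of the press. Origin at its inner end (brass adjusting screw, 40 mm from the pivot), mid thickness; -x runs to its free end, z normal to its upper face. Starts 0.1 to 0.62 rad above level and stays until pressed. Pressing it home takes up to 8 N at 125 mm from the pivot; over 30 N is too hard.
- grip_top (a point): Press here: point on the handle's upper face, centre line, 80 mm from its inner end. Near the end the resistance falls away and it snaps over centre; about 4 mm lower it meets its stop, where force rises by 4 to 5 N per mm. Locked, this point lies anywhere from 141 to 168 mm above the counter, by a screw setting that cannot be seen: it must be felt.
- pad (a point): Centre of the flat lower face (20 mm across) of the upper jaw's round presser foot. The jaw is coupled to the upper handle and goes down with it. With the clamp locked it is 122 mm above the counter and rests on the stopper; sprung open, it stands 5 mm or more above that.
- stopper: Bar-top stopper: wooden head 28 mm across, 10 mm high, cork shank, in the mouth of the glass bottle (54 mm across, mouth 112 mm above the counter). Origin at the centre of the head's underside. Slides only up and down, held by 3 N of friction; starts 6 to 8 mm proud, home when the head meets the glass (origin 112 mm up).
- lever_top (a point): Top centre of the release lever, an upright steel bar beyond the handle's free end (local x = -205 mm): 14 mm wide (local y), 8 mm thick, free from 125 to 184 mm up, pivoted about local y 72 mm below this point. Pull its top outward (local -x) on its arc by 0.15 to 0.85 rad, up to 10 N: its 65 mm nose lifts the handle past centre and the clamp springs open. Let go, it springs back.
- release (a joint): Angle of the release lever in rad: 0 upright at rest, growing as it is pulled outward, 1.0 at its stop.
- can: Crushed blue drinks can, 66 mm across, 46 mm high, standing on the counter; origin under its centre. Leave alone.
- lid: Clear plastic takeout lid, 120 mm across, 13 mm high, lying on the counter; origin under its centre. Leave alone.
- saucer: White ceramic saucer, 140 mm across, 20 mm high; origin under its centre. Leave alone.
- tongs: Steel tongs, about 220 mm long, lying across the saucer, up to 30 mm above the counter; origin under their middle. Leave alone.
- rack: Slotted wooden bottle rack, 200 mm along its x, 190 mm along its y, with two glass bottles (62 mm across, 245 mm long) lying in it along its x; up to 95 mm above the counter. Fixed; origin under its centre.

How it is judged:
By the outcome, as a careful person would: the job done as asked, in the order asked, and still so for the second after the job is handed in, with the robot touching nothing.
It also fails if it takes over 58 s, if anything falls off the work surface, if the arm or the gripper's body presses on something with over 40 N, if the wrist force passes 120 N, or if a joint passes its speed limit or range.

ROBOT

A 6-joint arm with a two-finger parallel gripper is mounted at the origin on the work surface. World frame = base frame: x ahead of the robot, y to its left, z up, the work surface at z = 0. Lengths are in m, angles in rad, forces in N, time in s.
With the tool pointing down it reaches from about 0.25 to 0.725 m from the base axis. Payload 4 kg.
Tool frame: the origin (TCP) lies on the centre line of the jaws, within the pads' length; the fingertips stand 22 mm ahead of it and the grasp point (between the pads) lies 3 mm ahead of it; z points along the fingers, y is the line along which they close (so a half turn about z gives the same grasp; the last joint's range is limited). The gripper opens to 85 mm and grips with 20 to 120 N. Pads are 22 mm wide; open, the fingers measure 114 mm over their backs; the gripper's body (76 mm by 85 mm) begins 54 mm behind the grasp point. The pads swing forward as they close: fully open they stand 13 mm farther back than shut.
Start: joints at [1.199, 0.241, 0.005, 1.335, 0, 1.571], TCP at [0.182, 0.466, 0.253] pointing down, gripper open.
Joint ranges: [-2.72, 2.72], [-1.05, 1.87], [-1.09, 1.28], [-1.99, 2.15], [-1.42, 1.44], [-3.14, 3.14]. Speed limits (rad/s): [2.79, 2.79, 3.14, 3.14, 3.14, 3.14].

INTERFACE

Orientations are given as a unit quaternion [x, y, z, w].
In Python, from workcell import bot gives the robot as it stands.
- The arm moves only by the shell command python3 -m inch 'ROWS'. ROWS is JSON, one flat list of numbers, 7 for each row, row after row: the shift along the world's x, y, z in mm, then the turn, a rotation vector about the world's x, y, z in rad, then the opening in per cent of the stroke, from 0 (shut) to 100 (fully open). A call has 1 to 8 rows; each row is the pose to reach, as a shift and turn from the pose commanded when the call began; what a row does not reach only later rows make up. A row lasts 1/12 s, in which the tool goes at most 41.7 mm and 7.16 degrees, less where a joint would pass 70% of its speed; a pose out of reach is approached as far as the arm can. A call with a gripper value outside its range is refused whole. The fingers move at their own pace and stop on an object; the grip force is fixed at half the most. Time passes only in rows, so rows that repeat a pose let the fingers close. It gives the time, the measured TCP pose, the force, the opening and the grip force at its end, in the units of the state.
- bot.get_obs(): the state, without advancing time (a new reading comes with each control period).
- bot.camera(name): name is "scene" or "top"; returns the picture (384x512x3 uint8, blue, green, red); there is no depth.
- bot.camera_info(name): a dict with "intrinsics" (3x3 intrinsics, pixels), "camera_from_world" (4x4, takes a point from world to camera coordinates). Camera axes: x right, y down, z forward; pixel columns grow to the right and rows downward; lengths in m; the calibration is good to about 2 mm. A picture is of the moment at which its call begins. camera_info takes no time and is no camera call.
- bot.job_done(): hands the job in; it is judged then, once.
Trained networks look in the newest picture that a camera, given by its name, has taken for a name from the list of things; names that differ only in an ending like _2 or _b are one class to them, and where a whole thing is asked for, a point or a joint stands for the part that bears it (a point fixed in the world has none). Each returns a list of dicts, best first, with "confidence" (0 to 1); they miss things now and then, are a little off and sometimes report something else, mostly with a low value. They report only what shows in the picture. A call takes as long as a camera call.
- bot.silhouettes(camera, target): "mask" (384x512 bool, what is visible of it) and "uv" ([column, row] in pixels, amid what is visible of it).
- bot.spot_point(camera, target): "uv" ([column, row] in pixels: a listed point, or the origin of a listed thing).
The state is a dict: "clock": time; "joint_pos": joint angles; "joint_vel": joint speeds; "tau": joint torques, N m; "eef_pos": TCP position; "tool_rot": TCP orientation; "ft_force": force on the tool from outside, world axes, zero at the start; "ft_torque": the same for the moment, N m; "grip_width": finger opening in m; "grasp_force": force on a finger pad.
Only numpy, scipy, OpenCV 4.12 (cv2) and the standard library are available. Lean on these libraries where they do the work, as an engineer would, in place of code of your own. Each camera call takes 0.05 s, during which the arm holds its last target. There are 200 camera calls.

## Working session

There is one attempt and no reset: what is moved stays moved. The work goes in short steps, Python scripts to look and compute and a shell command to move; the robot and the scene stay as the last step left them, time stands still between calls to the robot, and variables do not carry over. Pictures are saved under pics/ and viewed, at most 14 in all, crops included, and the job is handed in when it is done.

```bash
mkdir -p pics; cat > h.py <<'E'
import numpy as np,cv2
from workcell import bot
def cam(n):
    i=bot.camera_info(n);return np.array(i["intrinsics"]),np.array(i["camera_from_world"])
def proj(n,p):
    K,T=cam(n);c=T[:3,:3]@np.asarray(p,float)+T[:3,3];q=K@c;return q[:2]/q[2]
def onz(n,uv,z):
    K,T=cam(n);d=T[:3,:3].T@np.linalg.inv(K)@np.array([uv[0],uv[1],1.]);o=-T[:3,:3].T@T[:3,3]
    return o+d*(z-o[2])/d[2]
E
python3 - <<'E'
from h import *
np.set_printoptions(precision=4,suppress=True)
o=bot.get_obs();print({k:np.round(v,3) for k,v in o.items()})
for n in ("scene","top"):
    cv2.imwrite(f"pics/{n}0.png",bot.camera(n))
    K,T=cam(n);print(n,-T[:3,:3].T@T[:3,3])
    for t in ["press","grip","grip_top","pad","stopper","lever_top"]:
        r=bot.spot_point(n,t);print(t,[(np.round(x["uv"],1),round(x["confidence"],2)) for x in r[:3]])
E
```

```text
{'clock': np.float64(0.0), 'joint_pos': array([ 1.199,  0.241,  0.004,  1.335, -0.   ,  1.571]), 'joint_vel': array([-0.   , -0.001,  0.   ,  0.001,  0.   , -0.   ]), 'tau': array([ -0.001, -37.232,  25.241,   0.017,   0.   ,   0.   ]), 'eef_pos': array([0.181, 0.465, 0.252]), 'tool_rot': array([ 0.185,  0.983, -0.001, -0.   ]), 'ft_force': array([-0.426,  0.161,  0.093]), 'ft_torque': array([-0.01 ,  0.002,  0.026]), 'grasp_force': np.float64(0.0), 'grip_width': np.float64(0.085)}
scene [ 1.0688 -0.0914  0.8496]
press [(array([247.8, 288.5]), 0.86), (array([399.8, 230.4]), 0.45), (array([150.7, 216.5]), 0.35)]
grip [(array([253.6, 233.2]), 0.76)]
grip_top [(array([254.2, 199.1]), 0.74)]
pad []
stopper [(array([247.6, 290.2]), 0.64)]
lever_top [(array([253.6, 172.7]), 0.5)]
top [ 0.4207 -0.0108  1.1636]
press [(array([272.4, 129.1]), 0.57)]
grip [(array([274.5, 134.1]), 0.68)]
grip_top [(array([267.9, 155.1]), 0.65)]
pad [(array([259.3, 190. ]), 0.69), (array([280.6,  97.6]), 0.62)]
stopper [(array([276.9, 100.1]), 0.47)]
lever_top [(array([259.7, 187.1]), 0.55)]
```

View pics/scene0.png

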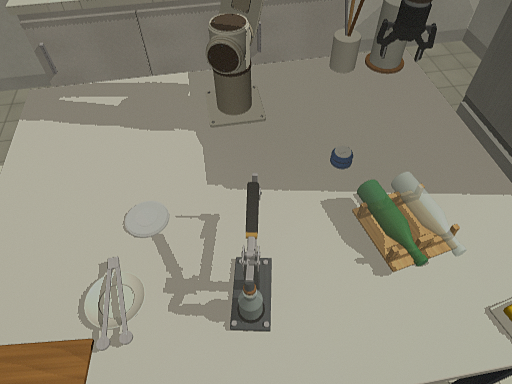

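View pics/top0.png

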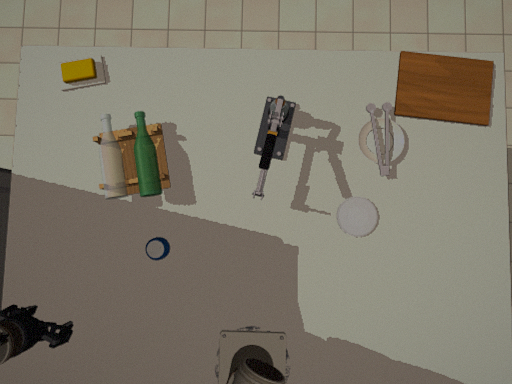

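The scene shows the press ahead of the robot, bottle on the far side (scene 250,300). The handle points back to the robot and the lever end is at scene (254,178) / top (259,193). In the top view the base plate is at about (275,128). Next I fit the pose.

```bash
python3 - <<'E'
from h import *
np.set_printoptions(precision=4,suppress=True)
a=cv2.imread("pics/top0.png")[85:205,235:315];b=cv2.imread("pics/scene0.png")[165:335,215:290]
a=cv2.resize(a,None,fx=5,fy=5,interpolation=3);b=cv2.resize(b,None,fx=3.53,fy=3.53,interpolation=3)[:600]
cv2.imwrite("pics/c0.png",np.hstack([a,cv2.copyMakeBorder(b,0,600-b.shape[0],0,0,0)]))
for n,t in [("top","lever_top"),("scene","lever_top"),("top","grip"),("scene","grip"),("top","press"),("scene","press"),("top","stopper")]:
    r=bot.silhouettes(n,t)
    for x in r[:2]:
        ys,xs=np.nonzero(x["mask"]);print(n,t,round(x["confidence"],2),np.round(x["uv"],1),len(xs),xs.min(),xs.max(),ys.min(),ys.max())
for uv,z in [((258,194),.184),((260,190),.184),((280.6,97.6),.13),((272,129),.012)]: print("top",uv,onz("top",uv,z))
for uv,z in [((254,175),.184),((247.6,290),.12)]: print("scene",uv,onz("scene",uv,z))
E
```

```text
top lever_top 0.46 [269.6 151.2] 364 259 276 134 169
top lever_top 0.45 [260.2 188.2] 48 256 262 177 196
scene lever_top 0.63 [253.6 176.1] 50 252 257 173 181
scene lever_top 0.41 [340.3 159.7] 460 330 353 145 169
top grip 0.93 [269.3 150.7] 386 259 276 134 169
scene grip 0.82 [251.9 205.2] 617 246 258 182 232
top press 0.68 [273.2 130.2] 2062 254 294 97 196
scene press 0.68 [250.4 280.8] 3788 230 271 176 331
top (258, 194) [ 0.4851 -0.0069  0.184 ]
top (260, 190) [ 0.4953 -0.0117  0.184 ]
top (280.6, 97.6) [ 0.7528 -0.062   0.13  ]
top (272, 129) [ 0.6934 -0.0438  0.012 ]
scene (254, 175) [ 0.4914 -0.0068  0.184 ]
scene (247.6, 290) [ 0.7427 -0.0634  0.12  ]
```

View pics/c0.png

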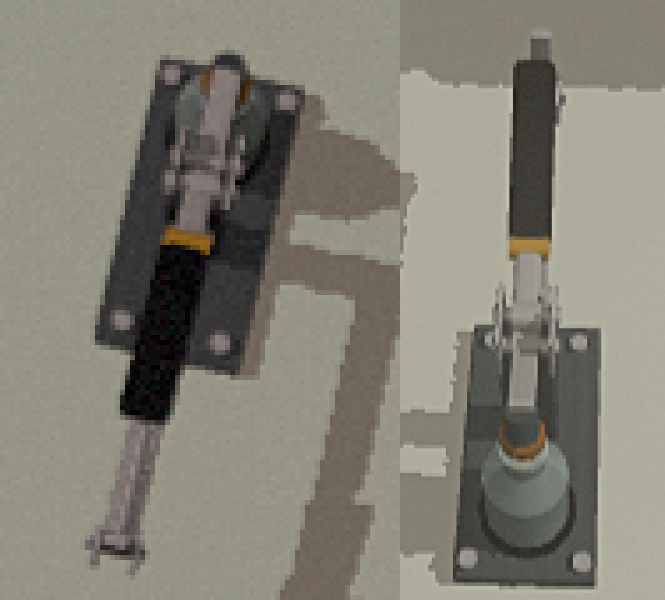

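The crops show the base corners, the handle with its brass inner end, and the lever as the light bar past the handle tip. Next I fit the whole model to these pixels.

```bash
python3 - <<'E'
from h import *
from scipy.optimize import least_squares
np.set_printoptions(precision=4,suppress=True)
def W(p,l):
    x,y,w=p[:3];c,s=np.cos(w),np.sin(w);return [x+c*l[0]-s*l[1],y+s*l[0]+c*l[1],l[2]]
def hp(th,r,n=0): # handle: r from pivot along -x raised th, n normal
    return [-.010-r*np.cos(th)+n*np.sin(th),0,.150+r*np.sin(th)+n*np.cos(th)]
base=lambda b:[[b+.09,.045,.012],[b+.09,-.045,.012],[b-.09,-.045,.012],[b-.09,.045,.012]]
T=[(267,96.6),(295.6,103),(283,160.4),(254,153)]
S=[(230,329.9),(270.2,330.7),(271.7,258),(235.4,257)] # order far-left.. fix below
# scene looks back toward the robot: image right = +y
S=[(270.2,330.7),(230,329.9),(235.4,257),(271.7,258)]
def res(p):
    th,b=p[3],p[4];r=[]
    for l,t,s in zip(base(b),T,S): r+=list(proj("top",W(p,l))-t)+list(proj("scene",W(p,l))-s)
    for l,t,s,k in [([-.205,0,.184],(258.5,194),(254.5,175),1),(hp(th,.04,.006),(272.4,132.6),(251.8,234.4),1),(hp(th,.155,.006),(264,169),(253.2,182.6),1)]:
        r+=list(k*(proj("top",W(p,l))-t))+list(k*(proj("scene",W(p,l))-s))
    return np.array(r)
f=least_squares(res,[.69,-.05,-.2,.4,.03],loss="soft_l1");print(f.x,f.cost);print(res(f.x).reshape(-1,4).round(1))
p=f.x;np.save("p.npy",p)
print("griptop",W(p,hp(p[3],.12,.006)),"gripfree",W(p,hp(p[3],.155,.006)),"lever",W(p,[-.205,0,.184]),"yaw",p[2])
E
```

```text
[ 0.6886 -0.0485 -0.2056  0.4392  0.0104] 5.3003764884779425
[[-0.5 -1.   0.  -0.1]
 [-0.1 -0.9 -0.7 -0.7]
 [-0.7 -0.9 -0.3 -0.4]
 [-1.  -0.2 -0.6 -0.5]
 [-0.6 -1.1 -0.7 -1.1]
 [-0.3  0.  -0.9  0.5]
 [-0.8  0.  -0.7 -0.3]]
griptop [np.float64(0.5750049895549386), np.float64(-0.024775020588958446), np.float64(0.20645266514110172)] gripfree [np.float64(0.5439933732797672), np.float64(-0.018307957763739634), np.float64(0.22133408827251594)] lever [np.float64(0.4879397309928865), np.float64(-0.006618711287998055), 0.184] yaw -0.20559037203459676
```

```bash
python3 -m inch '[200,-250,50,0,0,0.167,0, 200,-250,50,0,0,0.167,0, 200,-250,50,0,0,0.167,0, 200,-250,50,0,0,0.167,0, 200,-250,50,0,0,0.167,0, 200,-250,50,0,0,0.167,0, 200,-250,50,0,0,0.167,0, 200,-250,50,0,0,0.167,0]'
```

```text
clock: 1.72
eef_pos: [0.3828, 0.2137, 0.304]
tool_rot: [0.103, 0.995, 0.0, 0.001]
ft_force: [-0.0, -0.1, 0.8]
grip_width: -0.0001
grasp_force: 0.0
```

```bash
python3 -m inch '[191,-240,0,0,0,0,0, 191,-240,0,0,0,0,0, 191,-240,0,0,0,0,0, 191,-240,0,0,0,0,0, 191,-240,0,0,0,0,0, 191,-240,0,0,0,0,0, 191,-240,0,0,0,0,0, 191,-240,0,0,0,0,0]'; python3 -c "
from h import *
np.set_printoptions(precision=4,suppress=True)
o=bot.get_obs();print(o['eef_pos'],o['tool_rot'],o['ft_force'],o['grip_width'])"
```

```text
clock: 2.38
eef_pos: [0.5752, -0.0287, 0.3023]
tool_rot: [0.105, 0.995, -0.001, 0.0]
ft_force: [-0.8, -1.2, 0.5]
grip_width: 0.0003
grasp_force: 0.0
[ 0.5752 -0.0287  0.3023] [ 0.1045  0.9945 -0.0008  0.0005] [-0.8133 -1.1534  0.4779] 0.0003275618516870888
```

```bash
python3 -m inch '[-2,4,-25,0,0,0,0, -2,4,-50,0,0,0,0, -2,4,-60,0,0,0,0, -2,4,-60,0,0,0,0]'; python3 - <<'E'
from h import *
for n in("scene","top"): cv2.imwrite(f"pics/{n}1.png",bot.camera(n))
b=cv2.imread("pics/scene1.png")[120:320,180:320]
a=cv2.imread("pics/top1.png")[80:220,215:320]
cv2.imwrite("pics/c1.png",np.hstack([cv2.resize(b,(420,600),interpolation=3),cv2.resize(a,(380,600),interpolation=3)]))
E
```

```text
clock: 2.72
eef_pos: [0.5689, -0.0202, 0.2403]
tool_rot: [0.102, 0.995, -0.0, -0.003]
ft_force: [-0.7, 0.1, 0.7]
grip_width: 0.0001
grasp_force: 0.0
```

View pics/c1.png

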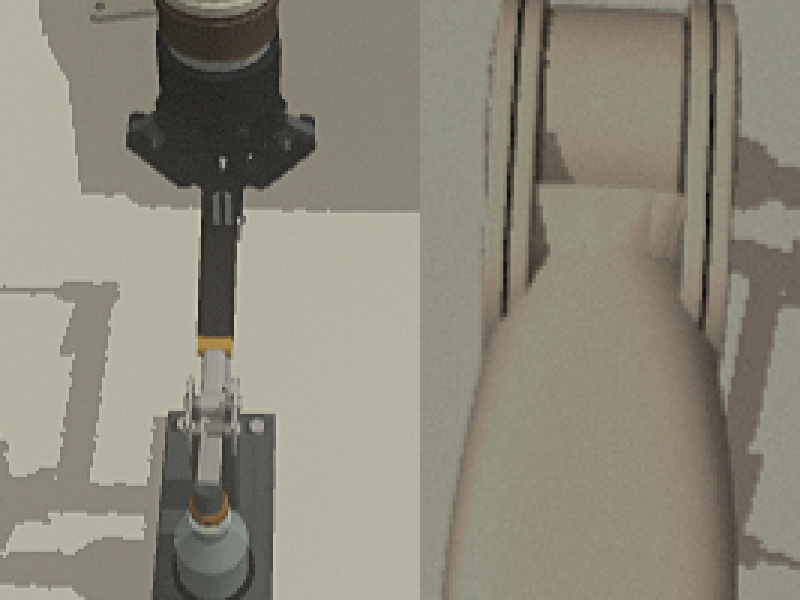

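The fingertips sit centred over the black handle (about crop 222,200). The top camera is blocked by the arm. I'll descend gently from here.

```bash
python3 -m inch '[1,-1,-4,0,0,0,0, 1,-1,-8,0,0,0,0, 1,-1,-10,0,0,0,0, 1,-1,-10,0,0,0,0]'; python3 -m inch '[0,0,-2,0,0,0,0, 0,0,-4,0,0,0,0, 0,0,-5,0,0,0,0, 0,0,-5,0,0,0,0]'; python3 -m inch '[0,0,-2,0,0,0,0, 0,0,-4,0,0,0,0, 0,0,-5,0,0,0,0, 0,0,-5,0,0,0,0]'
```

```text
clock: 3.15
eef_pos: [0.5718, -0.021, 0.2336]
tool_rot: [0.102, 0.995, 0.0, 0.0]
ft_force: [1.0, 0.8, -0.2]
grip_width: -0.0003
grasp_force: 0.3
clock: 3.48
eef_pos: [0.5715, -0.0211, 0.228]
tool_rot: [0.102, 0.995, -0.0, -0.0]
ft_force: [-0.4, -0.7, -0.0]
grip_width: 0.0
grasp_force: 0.3
clock: 3.82
eef_pos: [0.5714, -0.0212, 0.2229]
tool_rot: [0.102, 0.995, -0.0, -0.0]
ft_force: [0.4, 0.6, 0.3]
grip_width: -0.0002
grasp_force: 0.2
```

```bash
python3 -m inch '[0,0,-2,0,0,0,0, 0,0,-4,0,0,0,0, 0,0,-5,0,0,0,0, 0,0,-5,0,0,0,0]'; python3 -m inch '[-1,0,-2,0,0,0,0, -1,0,-4,0,0,0,0, -1,0,-5,0,0,0,0, -1,0,-5,0,0,0,0]'; python3 - <<'E'
from h import *
b=bot.camera("scene")[120:320,180:320]
cv2.imwrite("pics/c2.png",cv2.resize(b,(420,600),interpolation=3))
E
```

```text
clock: 4.15
eef_pos: [0.5715, -0.0212, 0.218]
tool_rot: [0.102, 0.995, -0.0, -0.0]
ft_force: [-0.3, -0.2, 2.0]
grip_width: -0.0001
grasp_force: 0.5
clock: 4.48
eef_pos: [0.5704, -0.0211, 0.2129]
tool_rot: [0.102, 0.995, 0.0, -0.0]
ft_force: [-0.1, 1.0, 1.1]
grip_width: 0.0002
grasp_force: 0.6
```

View pics/c2.png

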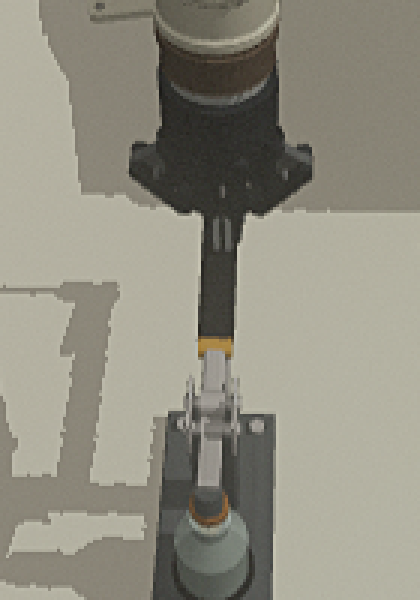

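The gripper has moved down and stays centred on the handle. The force is about 1–2 N, so contact has just begun.

```bash
for i in 1 2 3; do python3 -m inch '[-1,0,-1.5,0,0,0,0, -1,0,-3,0,0,0,0, -1,0,-4,0,0,0,0, -1,0,-4,0,0,0,0]' | grep -E "clock|pos|ft"; done
```

```text
clock: 4.87
eef_pos: [0.5694, -0.0211, 0.209]
ft_force: [-0.6, -0.4, 1.0]
clock: 5.2
eef_pos: [0.5684, -0.0211, 0.2049]
ft_force: [-0.4, 0.9, 1.2]
clock: 5.53
eef_pos: [0.5675, -0.0211, 0.2012]
ft_force: [-1.2, 0.6, 3.0]
```

```bash
for i in 1 2 3 4 5; do python3 -m inch '[-1,0,-1,0,0,0,0, -1,0,-2,0,0,0,0, -1,0,-2,0,0,0,0]' | grep -E "clock|pos|ft"; done
```

```text
clock: 5.78
eef_pos: [0.567, -0.0211, 0.1995]
ft_force: [0.7, 0.0, 3.3]
clock: 6.03
eef_pos: [0.5664, -0.0212, 0.1977]
ft_force: [3.4, 0.7, 4.0]
clock: 6.28
eef_pos: [0.5657, -0.0212, 0.1958]
ft_force: [4.5, 0.7, 5.4]
clock: 6.53
eef_pos: [0.5648, -0.0212, 0.1939]
ft_force: [2.7, 1.1, 4.5]
clock: 6.78
eef_pos: [0.5636, -0.0213, 0.1918]
ft_force: [5.3, 0.0, 4.4]
```

```bash
for i in 1 2 3 4; do python3 -m inch '[0,0,-1,0,0,0,0, 0,0,-2,0,0,0,0, 0,0,-2,0,0,0,0]' | grep -E "clock|pos|ft"; done
```

```text
clock: 7.03
eef_pos: [0.5625, -0.0212, 0.189]
ft_force: [2.5, 0.3, 3.3]
clock: 7.28
eef_pos: [0.5611, -0.0213, 0.1859]
ft_force: [-0.2, -0.5, -0.9]
clock: 7.53
eef_pos: [0.5618, -0.0212, 0.1843]
ft_force: [-0.2, -0.8, 0.9]
clock: 7.78
eef_pos: [0.5624, -0.0212, 0.183]
ft_force: [0.9, -0.4, -0.4]
```

```bash
for i in 1 2 3; do python3 -m inch '[0,0,-0.5,0,0,0,0, 0,0,-1,0,0,0,0, 0,0,-1,0,0,0,0]' | grep -E "pos|ft"; done; python3 - <<'E'
from h import *
b=bot.camera("scene")[120:320,180:320]
cv2.imwrite("pics/c3.png",cv2.resize(b,(420,600),interpolation=3))
E
```

```text
eef_pos: [0.5628, -0.0211, 0.1826]
ft_force: [0.3, 0.4, 1.5]
eef_pos: [0.5628, -0.0211, 0.1821]
ft_force: [-1.7, 1.0, 4.9]
eef_pos: [0.5628, -0.0211, 0.1817]
ft_force: [-2.7, -0.0, 8.5]
```

View pics/c3.png

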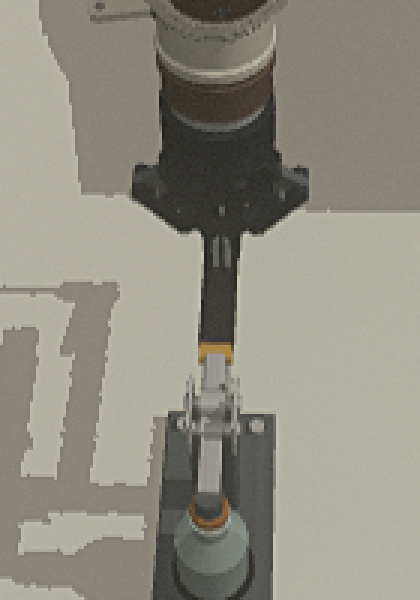

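The handle is lower and the pad rests on the stopper. The resistance fell away and then rose steeply, which is the stop. I'll let go and check.

```bash
python3 -m inch '[0,0,10,0,0,0,0, 0,0,40,0,0,0,0, 0,0,80,0,0,0,0, -40,8,110,0,0,0,20, -75,15,110,0,0,0,40, -75,15,110,0,0,0,40, -75,15,110,0,0,0,40]'; python3 - <<'E'
from h import *
im=bot.camera("scene");b=im[140:320,190:310]
cv2.imwrite("pics/c4.png",cv2.resize(b,(400,600),interpolation=3))
p=np.load("p.npy");print(onz("scene",[250,290],.12))
for t in ["grip_top","lever_top","stopper","pad","grip"]: print(t,[(np.round(x["uv"],1),round(x["confidence"],2)) for x in bot.spot_point("scene",t)[:2]])
def W(l):
    x,y,w=p[:3];c,s=np.cos(w),np.sin(w);return [x+c*l[0]-s*l[1],y+s*l[0]+c*l[1],l[2]]
print("exp griptop locked",proj("scene",W([-.13,0,.160])),"open",proj("scene",W([-.116,0,.206])))
for z in(.112,.119):print("stopper",z,proj("scene",W([.055,0,z])))
E
```

```text
clock: 9.17
eef_pos: [0.4859, -0.0059, 0.2914]
tool_rot: [0.102, 0.995, 0.0, 0.001]
ft_force: [0.9, 0.4, -0.3]
grip_width: 0.0345
grasp_force: 0.0
[ 0.743598   -0.05853837  0.12      ]
grip_top [(array([254.8, 205.3]), 0.82), (array([111. , 299.4]), 0.46)]
lever_top [(array([255.3, 173.7]), 0.44)]
stopper [(array([250. , 292.5]), 0.63)]
pad [(array([249.3, 289.9]), 0.83), (array([401.3, 232. ]), 0.59)]
grip [(array([251.4, 237.9]), 0.85)]
exp griptop locked [252.70921065 205.54306622] open [252.00030779 198.05743367]
stopper 0.112 [249.46213033 291.215826  ]
stopper 0.119 [249.36902068 289.78479136]
```

View pics/c4.png

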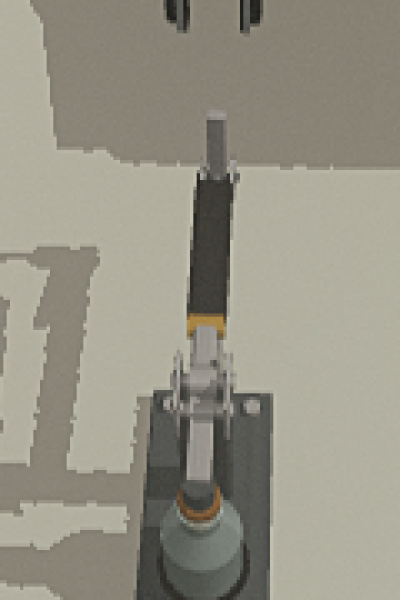

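Locked: grip_top is at row 205, which matches the locked prediction. The lever is upright at scene (255,174) and the fingers are centred above it. Next I'll lower around the lever and grip it.

```bash
python3 -m inch '[2,0,-40,0,0,0,40, 2,0,-80,0,0,0,40, 2,0,-105,0,0,0,40, 2,0,-116,0,0,0,40, 2,0,-116,0,0,0,40]'; python3 -m inch '[0,0,0,0,0,0,10, 0,0,0,0,0,0,10, 0,0,0,0,0,0,10, 0,0,0,0,0,0,10, 0,0,0,0,0,0,10, 0,0,0,0,0,0,10]'
```

```text
clock: 9.88
eef_pos: [0.4876, -0.0063, 0.1702]
tool_rot: [0.102, 0.995, -0.0, -0.004]
ft_force: [-0.3, 0.8, -0.2]
grip_width: 0.0343
grasp_force: 0.0
clock: 10.38
eef_pos: [0.4903, -0.0067, 0.175]
tool_rot: [0.102, 0.995, -0.001, 0.001]
ft_force: [1.7, -5.3, -1.9]
grip_width: 0.013
grasp_force: 59.1
```

```bash
python3 -m inch '[-3,0.6,-0.1,-0.01,-0.049,0,10, -6.2,1.3,-0.3,-0.02,-0.098,0,10, -9.2,1.9,-0.7,-0.031,-0.147,0,10, -12.2,2.5,-1.2,-0.041,-0.196,0,10, -12.2,2.5,-1.2,-0.041,-0.196,0,10]'; python3 - <<'E'
from h import *
bot.camera("scene")
for t in ["grip_top","pad","stopper","grip"]: print(t,[(np.round(x["uv"],1),round(x["confidence"],2)) for x in bot.spot_point("scene",t)[:2]])
E
```

```text
clock: 10.8
eef_pos: [0.4769, -0.004, 0.1741]
tool_rot: [0.102, 0.99, -0.011, 0.102]
ft_force: [3.4, -4.9, -5.6]
grip_width: 0.0127
grasp_force: 58.7
grip_top [(array([254.2, 207.8]), 0.89)]
pad [(array([245.6, 288.3]), 0.6)]
stopper [(array([251.4, 237.4]), 0.68), (array([248.6, 291.1]), 0.37)]
grip [(array([247. , 238.4]), 0.7)]
```

```bash
python3 -m inch '[-3,0.6,-0.8,-0.01,-0.049,0,10, -6,1.2,-1.6,-0.02,-0.098,0,10, -8.8,1.8,-2.7,-0.031,-0.147,0,10, -11.7,2.4,-3.8,-0.041,-0.196,0,10, -11.7,2.4,-3.8,-0.041,-0.196,0,10]'; cat > q.py <<'E'
from h import *
bot.camera("scene")
for t in ["grip_top","pad","grip"]: print(t,[(np.round(x["uv"],1),round(x["confidence"],2)) for x in bot.spot_point("scene",t)[:2]])
for x in bot.silhouettes("scene","grip")[:1]:
    ys,xs=np.nonzero(x["mask"]);print(len(xs),ys.min(),ys.max())
E
python3 q.py
```

```text
clock: 11.47
eef_pos: [0.4661, -0.0016, 0.1709]
tool_rot: [0.1, 0.974, -0.021, 0.201]
ft_force: [-0.8, -5.0, 2.0]
grip_width: 0.0131
grasp_force: 59.9
grip_top [(array([255.3, 205.5]), 0.83)]
pad [(array([246.4, 288.5]), 0.72)]
grip [(array([248. , 236.7]), 0.56)]
464 194 234
```

```bash
python3 -m inch '[-2.8,0.6,-1.3,-0.01,-0.049,0,10, -5.6,1.2,-2.7,-0.02,-0.098,0,10, -8.2,1.7,-4.3,-0.031,-0.147,0,10, -10.8,2.2,-5.8,-0.041,-0.196,0,10, -10.8,2.2,-5.8,-0.041,-0.196,0,10]'; python3 q.py; python3 - <<'E'
from h import *
cv2.imwrite("pics/c5.png",cv2.resize(bot.camera("scene")[140:320,190:310],(400,600),interpolation=3))
E
```

```text
clock: 12.13
eef_pos: [0.4553, 0.0006, 0.1653]
tool_rot: [0.098, 0.949, -0.031, 0.297]
ft_force: [-5.2, -4.9, 8.4]
grip_width: 0.013
grasp_force: 61.3
grip_top [(array([253.6, 202.9]), 0.96), (array([400.8, 230.2]), 0.6)]
pad [(array([248.6, 288. ]), 0.78)]
grip [(array([249.8, 237.1]), 0.81)]
495 190 232
```

View pics/c5.png

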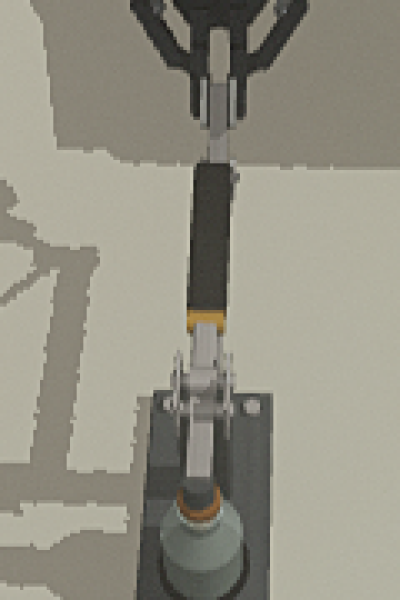

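The lever is tilted out with the fingers on it. The handle is lifting (its end rose from row 194 to 190) but has not sprung open yet. I'll keep pulling.

```bash
python3 -m inch '[-3,0.6,-1,-0.01,-0.049,0,10, -5.4,1.1,-2.9,-0.02,-0.098,0,10, -7.6,1.6,-5,-0.031,-0.147,0,10, -9.8,2,-7.2,-0.041,-0.196,0,10, -9.8,2,-7.2,-0.041,-0.196,0,10]'; python3 q.py
```

```text
clock: 12.85
eef_pos: [0.4457, 0.0027, 0.1575]
tool_rot: [0.094, 0.915, -0.041, 0.39]
ft_force: [-11.9, -2.8, 16.1]
grip_width: 0.0123
grasp_force: 62.7
grip_top [(array([254.7, 203.3]), 0.66), (array([249.3, 287.5]), 0.54)]
pad [(array([247.5, 286.1]), 0.79)]
grip [(array([252.5, 233.7]), 0.89)]
515 189 233
```

```bash
python3 -m inch '[-1.8,0.4,1.7,0,0,0,10, -3.8,0.8,-0.6,-0.01,-0.049,0,10, -5.9,1.2,-3,-0.02,-0.098,0,10, -5.9,1.2,-3,-0.02,-0.098,0,10, -5.9,1.2,-3,-0.02,-0.098,0,10]'; python3 q.py;  python3 - <<'E'
from h import *
cv2.imwrite("pics/c6.png",cv2.resize(bot.camera("scene")[140:320,190:310],(400,600),interpolation=3))
E
```

```text
clock: 13.52
eef_pos: [0.4487, 0.0035, 0.163]
tool_rot: [0.097, 0.9, -0.055, 0.421]
ft_force: [3.8, -20.8, -7.9]
grip_width: 0.0123
grasp_force: 65.5
grip_top [(array([259.5, 201.5]), 0.85)]
pad [(array([249. , 289.4]), 0.81)]
grip [(array([252.7, 235.4]), 0.93), (array([251.3, 294.2]), 0.54)]
506 189 233
```

View pics/c6.png

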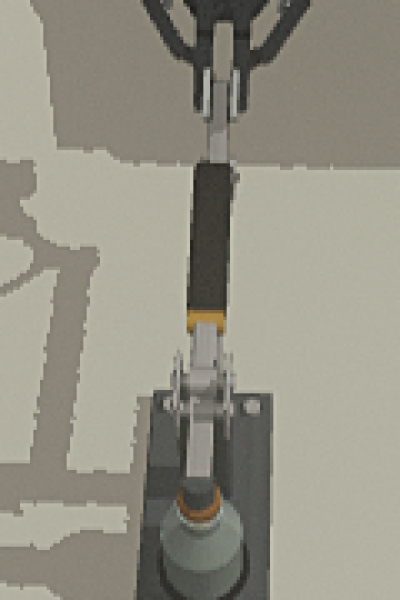

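```bash
python3 - <<'E'
from h import *
from scipy.spatial.transform import Rotation as R
o=bot.get_obs();print(np.round(o['joint_pos'],3),np.round(o['eef_pos'],4),np.round(o['ft_force'],1),np.round(o['ft_torque'],2))
z=R.from_quat(o['tool_rot']).as_matrix();print(z.round(3))
E
```

```text
[ 0.222 -0.117 -1.088 -0.222 -0.346  0.284] [0.4487 0.0035 0.1631] [  3.9 -20.   -9.5] [-2.22  1.62 -2.78]
[[-0.627  0.22   0.747]
 [ 0.129  0.975 -0.179]
 [-0.768 -0.016 -0.64 ]]
```

Joint 3 is at its limit, at a lever angle of about 0.87, which is beyond the needed range. I'll back off to ease the strain while opening, then look.

```bash
python3 -m inch '[3,-0.6,2,0.01,0.049,0,10, 5.9,-1.2,3,0.02,0.098,0,10, 5.9,-1.2,3,0.02,0.098,0,40, 5.9,-1.2,3,0.02,0.098,0,40, 5.9,-1.2,3,0.02,0.098,0,40, 5.9,-1.2,3,0.02,0.098,0,40, 5.9,-1.2,3,0.02,0.098,0,40]'; python3 q.py;  python3 - <<'E'
from h import *
cv2.imwrite("pics/c7.png",cv2.resize(bot.camera("scene")[140:320,190:310],(400,600),interpolation=3))
E
```

```text
clock: 14.4
eef_pos: [0.4569, 0.0082, 0.1687]
tool_rot: [0.095, 0.92, -0.042, 0.379]
ft_force: [0.3, 0.1, 0.5]
grip_width: 0.0337
grasp_force: 0.0
grip_top [(array([256.9, 202.6]), 0.59), (array([339.8, 166.5]), 0.52)]
pad [(array([248.8, 285.4]), 0.69)]
grip [(array([251. , 236.5]), 0.79)]
556 188 233
```

View pics/c7.png

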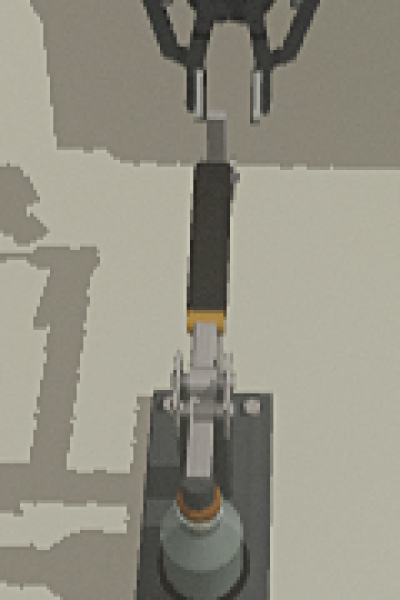

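Released. The lever is back upright (crop 216,113), the fingers are clear, and the handle has stayed raised (end at crop row 163 against 178 locked). I'll retreat and verify.

```bash
python3 -m inch '[-25,5,25,0,0,0,40, -50,10,50,0,0,0,40, -60,12,80,0,0,0,40, -60,40,110,0,0,0,40, -80,80,120,0,0,0,40, -100,120,120,0,0,0,40, -100,160,120,0,0,0,40, -100,160,120,0,0,0,40]'|grep -E "clock|pos|ft"
python3 -m inch '[0,40,0,0,0,0,40, -20,80,0,0,0,0,40, -40,120,0,0,0,0,40, -40,150,0,0,0,0,40, -40,150,0,0,0,0,40, -40,150,0,0,0,0,40]'|grep -E "clock|pos|ft"
python3 q.py; python3 - <<'E'
from h import *
im=bot.camera("scene")[165:335,215:290];t=bot.camera("top")
b0=cv2.imread("pics/scene0.png")[165:335,215:290]
r=lambda i:cv2.resize(i,(265,600),interpolation=3)
cv2.imwrite("pics/c8.png",np.hstack([r(b0),r(im),cv2.resize(t[85:205,235:288],(265,600),interpolation=3)]))
p=np.load("p.npy")
def W(l):
    x,y,w=p[:3];c,s=np.cos(w),np.sin(w);return [x+c*l[0]-s*l[1],y+s*l[0]+c*l[1],l[2]]
for th in(0,.05,.1,.15,.2,.25,.3,.44):
    l=lambda r:[-.010-r*np.cos(th)+.006*np.sin(th),0,.150+r*np.sin(th)+.006*np.cos(th)]
    print(th,"end",proj("scene",W(l(.155))).round(1),proj("top",W(l(.155))).round(1),"inner",proj("scene",W(l(.04))).round(1))
E
```

```text
clock: 15.37
eef_pos: [0.3561, 0.1735, 0.2904]
ft_force: [1.2, 0.1, 0.9]
clock: 15.87
eef_pos: [0.3164, 0.3196, 0.288]
ft_force: [-0.2, -0.1, -0.2]
grip_top [(array([256.1, 204.8]), 0.75)]
pad [(array([247.5, 285.3]), 0.63)]
grip [(array([250.5, 234.1]), 0.9)]
513 189 233
0 end [253.4 194.6] [261.4 178.7] inner [251.2 236.5]
0.05 end [253.3 192.7] [261.5 178.2] inner [251.2 236.1]
0.1 end [253.2 190.9] [261.6 177.5] inner [251.1 235.8]
0.15 end [253.1 189.3] [261.7 176.7] inner [251.1 235.5]
0.2 end [253.  187.7] [261.9 175.8] inner [251.1 235.3]
0.25 end [252.9 186.3] [262.1 174.7] inner [251.  235.1]
0.3 end [252.8 185. ] [262.3 173.4] inner [251. 235.]
0.44 end [252.5 182.3] [263.2 169. ] inner [250.9 234.9]
```

View pics/c8.png

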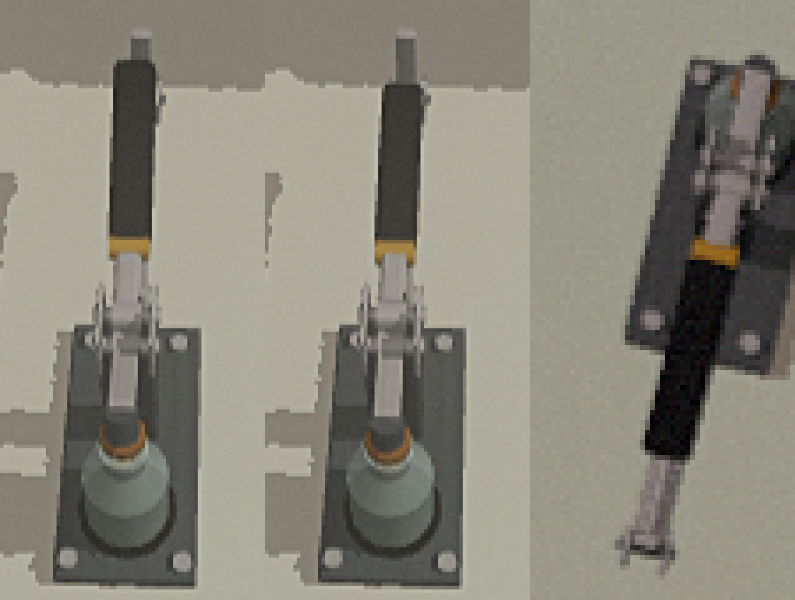

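The handle is open at about 0.16 rad (locked was about 0.03) and the lever is upright. I still need to check the jaw's rise and the stopper by comparing image patches across the locked, open and start states.

```bash
python3 - <<'E'
from h import *
now=bot.camera("scene");cv2.imwrite("pics/now.png",now)
s0=cv2.imread("pics/scene0.png")
lk=cv2.imread("pics/c4.png")
f=lambda i:cv2.resize(i[140:320,190:310],(400,600),interpolation=3)
N,S=f(now),f(s0);L=lk
st=lambda i:cv2.resize(i[460:545,150:260],(264,590),interpolation=1,dst=None) if 0 else cv2.resize(i[455:545,150:260],(265,217*1),interpolation=2)
cv2.imwrite("pics/c9.png",np.hstack([cv2.resize(i[430:560,145:265],(265,290),interpolation=2) for i in(S,L,N)]))
for c in (205,):
    for r in range(474,532,3): print(r,S[r,c-8:c+8].mean(0).astype(int),L[r,c-8:c+8].mean(0).astype(int),N[r,c-8:c+8].mean(0).astype(int))
E
```

```text
474 [74 77 76] [137 144 148] [130 137 140]
477 [74 80 79] [130 136 141] [86 92 93]
480 [73 77 76] [ 94 100 102] [80 85 85]
483 [70 74 73] [85 91 91] [79 83 82]
486 [68 72 71] [81 86 85] [77 81 80]
489 [68 72 70] [80 85 83] [76 80 79]
492 [69 73 71] [81 84 82] [73 76 75]
495 [67 71 69] [75 79 78] [65 69 68]
498 [68 72 70] [67 71 69] [63 67 65]
501 [65 76 81] [61 64 63] [63 67 65]
504 [ 61  85 110] [63 67 66] [62 67 71]
507 [ 57  91 127] [60 72 79] [60 77 93]
510 [ 51  81 110] [ 61  86 111] [ 57  88 118]
513 [56 77 96] [ 57  89 121] [ 55  87 120]
516 [ 72  89 100] [ 53  85 116] [ 52  83 113]
519 [ 99 116 121] [49 74 99] [49 73 97]
522 [132 147 146] [ 86 101 110] [ 82  99 107]
525 [124 135 134] [126 141 141] [124 138 138]
528 [ 97 106 100] [106 117 114] [101 113 111]
531 [81 88 84] [86 95 91] [83 92 88]
```

View pics/c9.png

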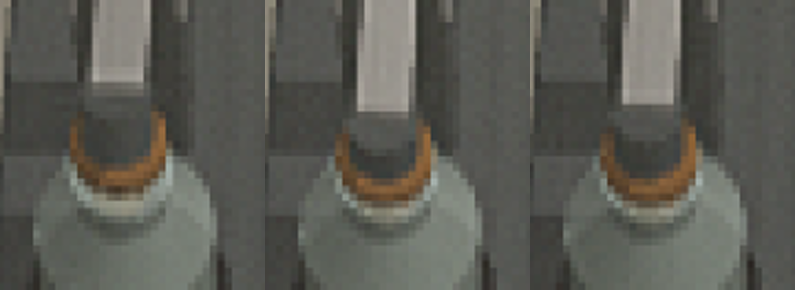

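The stopper head sits down on the glass and looks the same locked and open; at the start, cork showed below it. The foot has risen about 1 px, or roughly 5 mm. That matches the sprung-open state.

```bash
python3 -c "
from workcell import bot
print(bot.job_done())"
```

```text
the job is handed in; nothing more can be done
None
```

The job is handed in: I closed the press until it snapped and locked, let go, then pulled the release lever so the clamp sprang open. The stopper looks home and the lever is back upright. I measured the foot's rise from the image as only about 5 mm, right at the 5 mm given for sprung open.

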